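# Refit the desk radio's dial ring and keyed knob, and hold it pressed in

### The arm

A 6-joint arm with a two-finger parallel gripper is mounted at the origin on the work surface. World frame = base frame: x ahead of the robot, y to its left, z up, the work surface at z = 0. Lengths are in m, angles in degrees, forces in N, time in s.
With the tool pointing down it reaches from about 0.375 to 0.9 m from the base axis. Payload 3.1 kg.
Tool frame: the origin (TCP) lies midway between the tips of the shut fingers; the grasp point (between the pads) lies 19 mm behind it; z points along the fingers, y is the line along which they close (so a half turn about z gives the same grasp; the last joint's range is limited). The gripper opens to 87 mm and grips with 3 to 60 N. Pads are 19 mm wide; open, the fingers measure 117 mm over their backs; the gripper's body (75 mm by 190 mm) begins 51 mm behind the grasp point.
Start: joints at [61.851, 30.224, 82.088, -0, 67.689, -10.227], TCP at [0.192, 0.595, 0.223] pointing down, gripper open.
Joint ranges: [-176.69, 176.69], [-43.24, 126.21], [12.49, 139.97], [-82, 262], [0, 151.66], [-163.58, 163.58]. Speed limits (degrees/s): [159.86, 159.86, 180, 180, 180, 180].

### API

Orientations are given as a 3x3 rotation matrix whose columns are the frame's x, y, z axes.
In Python, from rig import bot, capture gives the robot as it stands.
- The arm moves only by the tool send_path, called after "Call:" as name(argument=value, ...) on one line, values as JSON. Schema: {"type":"object","properties":{"deltas":{"type":"object","properties":{"plan":{"type":"array","items":{"type":"array","items":{"type":"number"},"minItems":7,"maxItems":7},"minItems":1,"maxItems":20}},"additionalProperties":false,"required":["plan"]},"only":{"type":"string"},"quiet":{"type":"boolean"},"lines":{"type":"string"}},"required":["deltas"],"additionalProperties":false}. deltas is an object whose key "plan" holds a list of rows, 1 to 20 of them, each of 7 numbers: dx, dy, dz in units of 20 mm, then a rotation vector rx, ry, rz in degrees, then the opening from 0.0 (shut) to 1.0 (fully open); each row is the pose to reach, as a shift and turn from the pose commanded when the call began, along the tool's axes at that moment; what a row does not reach only later rows make up. A row lasts 1/10 s, in which the tool goes at most 0.05 m and 8.59 degrees, less where a joint would pass 70% of its speed; a pose out of reach is approached as far as the arm can. The fingers move at their own pace and stop on an object; the grip force is fixed at half the most. Time passes only in rows, so rows that do not move let the fingers close. The tool returns the time, the measured TCP pose, the force, the opening and the grip force at its end. only (a regular expression) keeps the lines of the reply that match it, lines (a string "A,B") keeps lines A to B, and quiet returns only ok. Input that does not fit is refused with a message, and nothing moves.
- bot.read_state(): the state, without advancing time (a new reading comes with each control period).
- capture(name): name is "scene" or "top" or "wrist"; returns a dict with "color" (420x560x3 uint8, red, green, blue), "K" (3x3 intrinsics, pixels), "D" ([k1, k2, p1, p2, k3] as OpenCV has them; the pictures are not rectified), "view" (4x4, takes a point from world to camera coordinates); the wrist camera has in their place "mount" (4x4, takes a point from camera to tool coordinates, whose origin is the TCP and whose axes are the flange's). Camera axes: x right, y up, looking along -z (the intrinsics and any distortion apply to the point x, -y, -z); pixel columns grow to the right and rows downward; lengths in m; the calibration is good to about 2 mm. A picture is of the moment at which its call begins: read the wrist's pose just before it. There is no depth.
- bot.hand_in(): hands the job in; it is judged then, once.
The state is a dict: "time_s": time; "joint_positions": joint angles; "qvel": joint speeds; "tau": joint torques, N m; "position": TCP position; "tcp_rot": TCP orientation; "force": force on the tool from outside, world axes, zero at the start; "moment": the same for the moment, N m; "opening": opening from 0.0 (shut) to 1.0 (fully open); "grasp_force": force on a finger pad.
Only numpy, scipy, OpenCV 4.12 (cv2) and the standard library are available. Lean on these libraries where they do the work, as an engineer would, in place of code of your own. Each camera call takes 0.05 s, during which the arm holds its last target. There are 200 camera calls.

### The job

Put the desk radio's dial back together: lay the metal dial ring flat on the narrow raised seat around the radio's shaft and let go of it, then take the knob, turn it so that its keyed hole matches the shaft's flat, and push it fully onto the shaft. Go on pushing until the sprung shaft is pushed in to its stop, and finish like that: still holding the knob and keeping it pressed in, not letting go. Leave the other things on the desk where they are.

Things in the scene. Friction and masses are not known exactly. Their poses are not given: they have to be found in the camera images.
- radio: Wooden table radio, fixed, 160 (x) x 260 (y) x 70 mm high, flat black top panel; origin at the centre of its underside on the desk, z up. In the middle of the panel a round seat 40 mm across, 10 mm high; on it a tapered spigot (24 mm across at the foot, 19 at the top, 6 high), and out of that the D-shaft. Four keys 4 mm high lie in a row 105 mm to its +y side.
- dial_seat (a point): Point on the radio: centre of the top face of the round seat, 80 mm above the desk; the dial ring's underside belongs here. The ring then hangs over the 40 mm seat all round, 10 mm above the panel.
- shaft_tip (a point): Centre of the upper end of the bright metal D-shaft, 32 mm above the seat's top when not pressed; z is the shaft's axis, up, x points square out of its flat and so tells the shaft's turn. The shaft is 16 mm across, its flat 4 mm from the axis over the whole length, its end chamfered by 2 mm. It turns only stiffly (0.06 N m, within +-0.8 rad of the radio's x axis).
- press (a joint): How far the D-shaft is pushed down into the radio, m: 0 is out, 0.004 is the stop. A spring holds it out: it takes 2 N to start and 10 N at the stop.
- knob: Loose black knob, 60 g, hole down on the desk; origin: centre of its underside, z up. Round skirt 44 mm across, 22 mm high; on it a grip bar (22 to 44 mm up, 12 mm wide, along x from -20 to +20 mm, then an 8 mm wide nose to +32). D-hole in the underside: 18.4 mm across, 18 mm deep, flat on the nose (+x) side, 5.2 mm from the axis. It goes on with its x axis along the shaft's x, within 0.15 rad.
- knob_nose (a point): Outer end of the knob's pointer nose, 32 mm along the knob's +x from its axis, 33 mm above its underside. The knob is fully on when the shaft's end touches the bottom of its hole (shaft_tip 18 mm above the knob's origin); its skirt then stays 6 mm above the fitted ring, 2 mm when pressed in.
- dial_ring: Loose flat aluminium ring, 58 mm outside, 28 mm hole, 8 mm thick, 70 g, lying on the desk; origin at the centre of its underside, z up. Either side up and any turn will do.
- screwdriver: Bystander: screwdriver, 160 mm long, lying on the desk between robot and radio; leave it.
- paperweight: Bystander: brass paperweight, 54 mm across, 33 mm high; leave it.
- stapler: Bystander: stapler, 130 x 36 x 45 mm; leave it.
- mug: Bystander: white mug, 76 mm across, 85 mm high; leave it.
Things that resemble listed ones, but are neither listed nor needed, are in the scene too. Of the things that look like the dial_ring, take the one that is farthest to the robot's left at the start. What is shaped like the knob but red is not meant.

How it is judged (in metres and radians):
On the way, in this order (a step that is already met when the one before it is completed fails the run):
1. the dial ring lies flat on the raised seat around the shaft, let go (horizontal distance between dial_ring and dial_seat below 0.004 m and height (world z) of dial_ring above 0.077 m and angle between the z axis of dial_ring and the z axis of dial_seat, either way round below 0.1 rad and (height (world z) of dial_ring below 0.0825 m or (height (world z) of dial_ring between 0.0855 and 0.0905 m and angle between dial_ring's own z axis and vertical above 1.57 rad)) and linear speed of dial_ring below 0.02 m/s and contact force between the fingers and dial_ring below 0.1 N), for 0.2 s.
2. the knob is fully on the shaft, its flat on the shaft's flat (horizontal distance between knob and shaft_tip below 0.004 m and z of knob in the frame of shaft_tip below -0.016 m and x of knob_nose in the frame of shaft_tip above 0.025 m), for 0.1 s.
At the end, for the whole second after the job is handed in: The ring lies flat on the seat (within 4 mm, 2.5 mm in height), not held; the knob is on the shaft (within 4 mm, shaft end within 2 mm of the hole's bottom, nose as the shaft's flat), at rest; the fingers on it keep the shaft pressed in by more than 2.8 of its 4 mm (all of step 2 and horizontal distance between dial_ring and dial_seat below 0.004 m and height (world z) of dial_ring above 0.077 m and angle between the z axis of dial_ring and the z axis of dial_seat, either way round below 0.1 rad and (height (world z) of dial_ring below 0.0825 m or (height (world z) of dial_ring between 0.0855 and 0.0905 m and angle between dial_ring's own z axis and vertical above 1.57 rad)) and value of joint press above 0.0028 m and contact force between the fingers and knob above 2 N and contact force between the fingers and dial_ring below 0.1 N and linear speed of knob below 0.01 m/s); the arm keeps its last pose, push and grip.
It fails at once if a bystander is displaced by more than 3 cm (distance of any of screwdriver, paperweight, stapler, mug from where it was at the start of the episode above 0.03 m).
It also fails if it takes over 67 s, if anything falls off the work surface, if the arm or the gripper's body presses on something with over 40 N, if the wrist force passes 120 N, or if a joint passes its speed limit or range.

## Working session

There is one attempt and no reset: what is moved stays moved. The work goes in short steps, Python scripts to look and compute and a tool call to move; the robot and the scene stay as the last step left them, time stands still between calls to the robot, and variables do not carry over. Pictures are saved under pics/ and viewed, at most 10 in all, crops included, and the job is handed in when it is done.

```bash
ls; mkdir -p pics
```

Create h.py:
```python
import numpy as np, cv2
from rig import bot, capture
def snap(n,f):
    s=bot.read_state(); c=capture(n); cv2.imwrite('pics/'+f+'.png',c['color'][:,:,::-1])
    if 'view' in c: M=np.linalg.inv(np.array(c['view']))
    else:
        T=np.eye(4);T[:3,:3]=s['tcp_rot'];T[:3,3]=s['position'];M=T@np.array(c['mount'])
    np.savez('pics/'+f+'.npz',img=c['color'],K=c['K'],D=c['D'],M=M); return c['color'],np.array(c['K'],float),np.array(c['D'],float),M
def load(f):
    d=np.load('pics/'+f+'.npz'); return d['img'],np.array(d['K'],float),np.array(d['D'],float),d['M']
def ray(cam,uv):
    _,K,D,M=cam
    p=cv2.undistortPoints(np.array(uv,float).reshape(-1,1,2),K,D).reshape(-1,2)
    d=np.c_[p[:,0],-p[:,1],-np.ones(len(p))]@M[:3,:3].T
    return M[:3,3],d
def onz(cam,uv,z):
    o,d=ray(cam,uv); return o+d*((z-o[2])/d[:,2])[:,None]
def proj(cam,P):
    _,K,D,M=cam
    V=np.linalg.inv(M); q=np.atleast_2d(P)@V[:3,:3].T+V[:3,3]; q=q*[1,-1,-1]
    return cv2.projectPoints(q,np.zeros(3),np.zeros(3),K,D)[0].reshape(-1,2)
```

Run:
```python
from h import *
np.set_printoptions(precision=3,suppress=True)
a=snap('top','t0');b=snap('scene','s0');w=snap('wrist','w0')
print(a[3],b[3],w[3],bot.read_state())
cv2.imwrite('pics/both.png',cv2.resize(np.hstack([a[0],b[0]])[:,:,::-1],(800,300)))
```

```text
pics
[[-0.007  0.985 -0.175  0.279]
 [-1.    -0.009 -0.009 -0.009]
 [-0.011  0.175  0.985  1.291]
 [ 0.     0.     0.     1.   ]] [[-0.795 -0.405  0.452  0.962]
 [ 0.607 -0.531  0.591  0.61 ]
 [ 0.001  0.744  0.668  0.762]
 [ 0.     0.     0.     1.   ]] [[ 0.307 -0.91  -0.277  0.115]
 [ 0.952  0.294  0.091  0.62 ]
 [-0.002 -0.292  0.957  0.384]
 [ 0.     0.     0.     1.   ]] {'time_s': 0.15, 'joint_positions': array([ 61.85 ,  30.267,  82.14 ,  -0.001,  67.689, -10.226]), 'qvel': array([-0.016, -0.226, -0.223,  0.004, -0.055, -0.037]), 'tau': array([  0.   , -44.043, -17.684,   0.063,   0.055,  -0.   ]), 'position': array([0.192, 0.594, 0.222]), 'tcp_rot': array([[-0.951,  0.308, -0.001],
       [ 0.308,  0.951, -0.001],
       [ 0.   , -0.002, -1.   ]]), 'force': array([0.358, 0.643, 0.256]), 'moment': array([-0.004, -0.035,  0.002]), 'grasp_force': 0.0, 'opening': 1.0058709120643397}
```

View pics/t0.png

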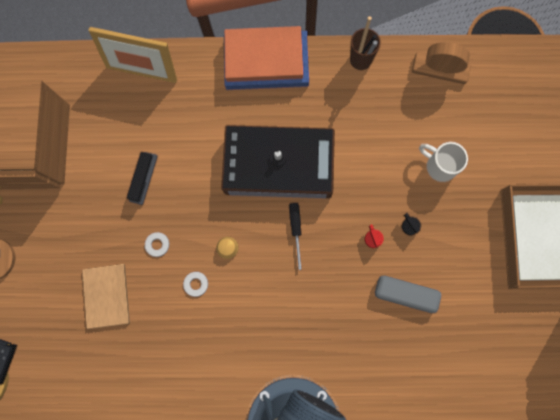

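View pics/s0.png

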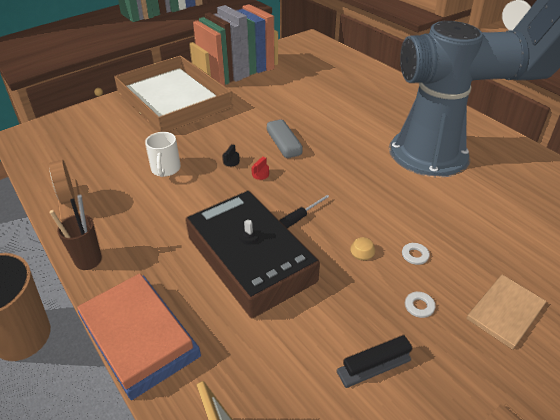

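Top view: the ring candidates are (157,244) and (196,284). The one farthest left (+y) is (157,244). The knob candidates are black (411,225) and red (374,237), so I take the black one. The shaft is at about (278,156). Scene view: the rings are at (420,304) and (415,253), the shaft at (249,227) and the black knob at (231,156).

Run:
```python
from h import *
np.set_printoptions(precision=4,suppress=True)
a=load('t0');s=load('s0')
def ringc(cam,c,r=22):
    im=cam[0];x,y=c;p=im[y-r:y+r,x-r:x+r].astype(int)
    m=((p.min(2)>120)&(p.max(2)-p.min(2)<50)).astype(np.uint8)
    cs,_=cv2.findContours(m,cv2.RETR_EXTERNAL,cv2.CHAIN_APPROX_NONE)
    k=max(cs,key=cv2.contourArea); e=cv2.fitEllipse(k); return np.array(e[0])+[x-r,y-r],e[1]
for cam,cs in ((a,[(157,244),(196,284)]),(s,[(420,304),(415,253)])):
    for c in cs:
        uv,ax=ringc(cam,c); print('ring',uv,ax,onz(cam,uv,0.005))
def dark(cam,c,z,r=16):
    im=cam[0];x,y=c;p=im[y-r:y+r,x-r:x+r].astype(int)
    m=(p.max(2)<60).astype(np.uint8); cs,_=cv2.findContours(m,0,1); k=max(cs,key=cv2.contourArea)
    k=k.reshape(-1,2)+[x-r,y-r]; print('bbox',k.min(0),k.max(0),onz(cam,[k.mean(0)],z))
dark(a,(411,225),0.03);dark(s,(231,156),0.03)
print('shaft',onz(a,[(278,153)],.112),onz(s,[(249,222)],.112))
# radio top corners
print(onz(a,[(226,127),(334,129),(332,192),(223,190)],.07))
crops=[cv2.resize(a[0][y-25:y+25,x-25:x+25],(390,390),interpolation=cv2.INTER_CUBIC) for x,y in((411,225),(278,156))]
cv2.imwrite('pics/c1.png',np.hstack(crops)[:,:,::-1])
```

```text
ring [156.5301 243.946 ] (23.335987091064453, 24.147808074951172) [[0.4132 0.3224 0.005 ]]
ring [195.2053 283.602 ] (23.748722076416016, 24.60105323791504) [[0.3187 0.2273 0.005 ]]
ring [419.3999 304.1505] (24.533344268798828, 30.154857635498047) [[0.4125 0.3219 0.005 ]]
ring [415.0272 253.1129] (20.52301025390625, 27.024803161621094) [[0.3177 0.2266 0.005 ]]
bbox [402 214] [419 234] [[ 0.4509 -0.2797  0.03  ]]
bbox [223 145] [239 165] [[ 0.456  -0.2713  0.03  ]]
shaft [[0.6051 0.0274 0.112 ]] [[0.602  0.0299 0.112 ]]
[[ 0.6813  0.151   0.07  ]
 [ 0.6736 -0.1029  0.07  ]
 [ 0.5229 -0.095   0.07  ]
 [ 0.53    0.1558  0.07  ]]
```

View pics/c1.png

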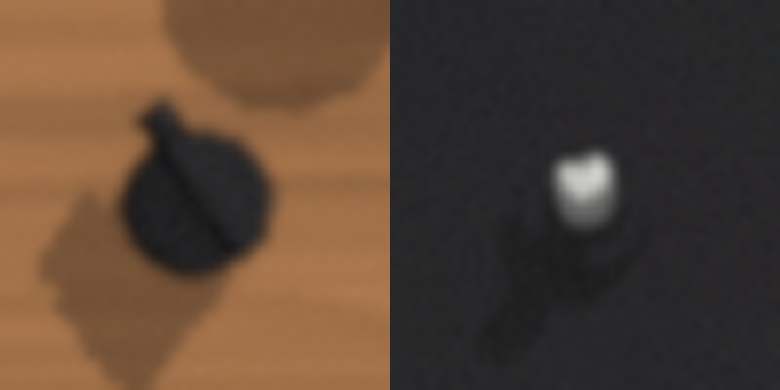

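The crop confirms the black knob, with its nose pointing up and left (about +30° in world), and the bright shaft. Next I move above the left ring.

Add to h.py:
```python
def go(p,yaw=None):
    "shift in tool axes (tool z taken straight down); yaw = world angle of tool x in deg"
    s=bot.read_state();R=np.array(s['tcp_rot']);a=np.arctan2(R[1,0],R[0,0])
    Q=np.array([[np.cos(a),np.sin(a),0],[np.sin(a),-np.cos(a),0],[0,0,-1]])
    d=Q.T@(np.array(p)-s['position'])
    r=0 if yaw is None else -((yaw-np.degrees(a)+180)%360-180)
    print('shift',d.round(4),'dist',np.linalg.norm(d).round(3),'rz',round(r,1),'yaw',np.degrees(a).round(2),'j6',s['joint_positions'][5].round(1))
```

```bash
python3 -c "
from h import *
go([.413,.322,.13])"
```

```text
shift [-0.294  -0.191   0.0918] dist 0.362 rz 0 yaw 162.08 j6 -10.2
```

Careful with the scale: shifts go in units of 20 mm. That gives: -0.294 m is -14.7, -0.191 m is -9.55.

Call:
send_path(deltas={"plan":[[-14.7,-9.55,4.6,0,0,0,1],[-14.7,-9.55,4.6,0,0,0,1],[-14.7,-9.55,4.6,0,0,0,1],[-14.7,-9.55,4.6,0,0,0,1],[-14.7,-9.55,4.6,0,0,0,1],[-14.7,-9.55,4.6,0,0,0,1],[-14.7,-9.55,4.6,0,0,0,1],[-14.7,-9.55,4.6,0,0,0,1],[-14.7,-9.55,4.6,0,0,0,1],[-14.7,-9.55,4.6,0,0,0,1],[-14.7,-9.55,4.6,0,0,0,1]]})

```text
time_s: 1.25
position: [0.4123, 0.3237, 0.1309]
tcp_rot: [[-0.952, 0.306, 0.0], [0.306, 0.952, 0.001], [0.0, 0.001, -1.0]]
force: [0.1, 0.2, -0.7]
opening: 1.003
grasp_force: 0.0
```

Run:
```python
from h import *
w=snap('wrist','w1'); s=bot.read_state(); print(s['position'],s['tcp_rot'])
uv=proj(w,[.413,.322,.005])[0];print(uv)
```

```text
[0.41223743 0.32382357 0.13097199] [[-9.52232570e-01  3.05373548e-01  3.58372746e-04]
 [ 3.05373693e-01  9.52232476e-01  4.68190089e-04]
 [-1.98281299e-04  5.55263461e-04 -9.99999826e-01]]
[271.76396723 200.13638707]
```

View pics/w1.png

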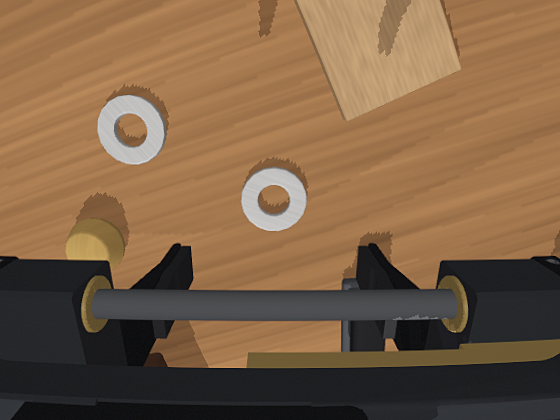

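The wrist view shows the target ring at (274,199), within 2 px of the prediction. The other ring is at (131,129) and the paperweight at (95,240).

Run:
```python
from h import *
w=load('w1');im=w[0].astype(int)[155:245,230:320]
m=((im.min(2)>120)&(im.max(2)-im.min(2)<45)).astype(np.uint8)
k=max(cv2.findContours(m,0,1)[0],key=cv2.contourArea);e=cv2.fitEllipse(k)
uv=np.array(e[0])+[230,155];P=onz(w,[uv],.006)[0];print(uv,e[1],P)
Q=(P+[.4129,.3222,.006])/2; Q[2]=.0025;print(Q);go(Q)
```

```text
[273.424263   198.96183777] (62.3626708984375, 64.83013916015625) [0.41215512 0.32381186 0.006     ]
[0.41252756 0.32300593 0.0025    ]
shift [-0.0005 -0.0007  0.1285] dist 0.128 rz 0 yaw 162.22 j6 -46.3
```

Scaled: 0.128 m is 6.4, 0.115 m is 5.75.

Call:
send_path(deltas={"plan":[[0,-0.05,2.5,0,0,0,1],[0,-0.05,5,0,0,0,1],[0,-0.05,5.75,0,0,0,1],[0,-0.05,6.4,0,0,0,1],[0,-0.05,6.4,0,0,0,1],[0,-0.05,6.4,0,0,0,0],[0,-0.05,6.4,0,0,0,0],[0,-0.05,6.4,0,0,0,0],[0,-0.05,6.4,0,0,0,0],[0,-0.05,6.4,0,0,0,0],[0,-0.05,6.4,0,0,0,0],[0,-0.05,6.4,0,0,0,0]]})

```text
time_s: 2.5
position: [0.4133, 0.3217, 0.003]
tcp_rot: [[-0.951, 0.308, 0.001], [0.308, 0.951, 0.0], [-0.001, 0.001, -1.0]]
force: [-0.6, 0.5, 5.2]
opening: 0.642
grasp_force: 30.0
```

Scaled: -0.17 m is -8.5, -0.03 m is -1.5.

Call:
send_path(deltas={"plan":[[0,0,-1.5,0,0,0,0],[0,0,-4,0,0,0,0],[0,0,-6.5,0,0,0,0],[0,0,-8.5,0,0,0,0],[0,0,-8.5,0,0,0,0]]})

```text
time_s: 3.0
position: [0.4162, 0.3232, 0.1778]
tcp_rot: [[-0.951, 0.308, 0.011], [0.308, 0.952, 0.005], [-0.009, 0.008, -1.0]]
force: [0.2, 0.5, -0.7]
opening: 0.64
grasp_force: 30.0
```

```bash
python3 -c "
from h import *
go([.654,.012,.173])"
```

```text
shift [-0.322  -0.2229  0.0048] dist 0.392 rz 0 yaw 162.08 j6 -46.4
```

Scaled: -0.325 m is -16.25, -0.22 m is -11.

Call:
send_path(deltas={"plan":[[-16.25,-11,0,0,0,0,0],[-16.25,-11,0,0,0,0,0],[-16.25,-11,0,0,0,0,0],[-16.25,-11,0,0,0,0,0],[-16.25,-11,0,0,0,0,0],[-16.25,-11,0,0,0,0,0],[-16.25,-11,0,0,0,0,0],[-16.25,-11,0,0,0,0,0],[-16.25,-11,0,0,0,0,0],[-16.25,-11,0,0,0,0,0],[-16.25,-11,0,0,0,0,0],[-16.25,-11,0,0,0,0,0],[-16.25,-11,0,0,0,0,0]]})

```text
time_s: 4.3
position: [0.6536, 0.0135, 0.1724]
tcp_rot: [[-0.952, 0.306, -0.001], [0.306, 0.952, 0.0], [0.001, -0.0, -1.0]]
force: [0.5, 1.3, -2.1]
opening: 0.65
grasp_force: 30.0
```

Run:
```python
from h import *
w=snap('wrist','w2')
u=proj(w,[.604,.028,.112])[0];print(u, w[3][:3,3])
x,y=u.astype(int);v=cv2.resize(w[0][max(0,y-60):y+60,max(0,x-60):x+60],(480,480),interpolation=cv2.INTER_CUBIC)
cv2.imwrite('pics/w2c.png',np.hstack([cv2.resize(w[0],(320,480)),v])[:,:,::-1])
```

```text
[271.11101114 149.91896775] [0.57660632 0.03888259 0.33512767]
```

View pics/w2c.png

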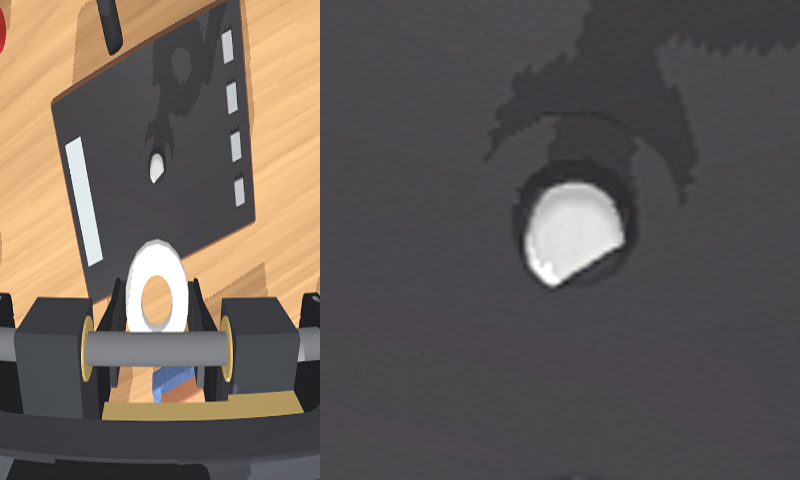

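The shaft tip is at about (271,145), with its dark-bordered seat. The flat's edge runs from about (270,161) to (287,150), so the flat faces down and right. The ring is held between the fingers.

Run:
```python
from h import *
from scipy.optimize import least_squares
np.set_printoptions(precision=4,suppress=True)
w=load('w2');im=w[0].astype(int)
# shaft
g=im[110:190,235:315].min(2).astype(np.uint8)
for th in(110,140):
    k=max(cv2.findContours((g>th).astype(np.uint8),0,1)[0],key=cv2.contourArea).reshape(-1,2)+[235,110]
    print(th,k.min(0),k.max(0),cv2.contourArea(k))
    P=onz(w,k,.112)[:,:2]; h=cv2.convexHull(k).reshape(-1,2)
    ap=cv2.approxPolyDP(h.reshape(-1,1,2).astype(np.int32),1.2,True).reshape(-1,2);print(ap.tolist())
E1=onz(w,[(269.75,160.75),(286.75,149.75)],.112);d=E1[1]-E1[0];print(E1,np.linalg.norm(d),'angle',np.degrees(np.arctan2(d[0],-d[1])),np.degrees(np.arctan2(-d[0],d[1])))
# ring
s=bot.read_state();R=np.array(s['tcp_rot']);t=np.array(s['position'])
m=((im.min(2)>150)&(im.max(2)-im.min(2)<30)).astype(np.uint8)
m[:200]=0;m[290:]=0;m[:,:215]=0;m[:,335:]=0
k=max(cv2.findContours(m,0,cv2.CHAIN_APPROX_NONE)[0],key=cv2.contourArea).reshape(-1,2)
print(k.min(0),k.max(0));k=k[k[:,1]<250]
q=(onz(w,k,t[2]+.005)-t)@R
for r in(.029,.0285):
    f=least_squares(lambda c:np.hypot(q[:,0]-c[0],q[:,1]-c[1])-r,[0,0],loss='soft_l1',f_scale=.0005);print('ring in tool',f.x,f.cost,len(k))
```

```text
110 [262 135] [286 160] 419.0
[[279, 135], [283, 138], [286, 149], [268, 160], [263, 155], [262, 151], [264, 141], [270, 135]]
140 [262 135] [286 159] 401.5
[[280, 136], [285, 143], [286, 149], [272, 158], [267, 159], [263, 155], [262, 150], [265, 140], [271, 135]]
[[0.6105 0.0249 0.112 ]
 [0.607  0.0378 0.112 ]] 0.01329214156052324 angle -164.76980747722214 15.230192522777884
[220 210] [329 289]
ring in tool [0.0023 0.0006] 1.0579206078588994e-05 127
ring in tool [0.0029 0.0006] 6.4870401305292215e-06 127
```

Call:
send_path(deltas={"plan":[[1.25,0,0,0,0,0,0],[2.435,0.03,0,0,0,0,0],[2.435,0.03,0,0,0,0,0],[2.435,0.03,0,0,0,0,0],[2.435,0.03,1.5,0,0,0,0],[2.435,0.03,2.5,0,0,0,0],[2.435,0.03,3.25,0,0,0,0],[2.435,0.03,3.25,0,0,0,0]]})

```text
time_s: 5.15
position: [0.6079, 0.0277, 0.1055]
tcp_rot: [[-0.951, 0.308, -0.003], [0.308, 0.951, 0.0], [0.003, -0.001, -1.0]]
force: [0.2, 0.3, -1.3]
opening: 0.644
grasp_force: 30.0
```

Run:
```python
from h import *
print(bot.read_state()['moment'])
w=snap('wrist','w3');cv2.imwrite('pics/w3c.png',cv2.resize(w[0][130:300,180:370],(760,680*600//680),interpolation=cv2.INTER_CUBIC)[:,:,::-1])
```

```text
[ 0.04297032  0.04757292 -0.00334528]
```

View pics/w3c.png

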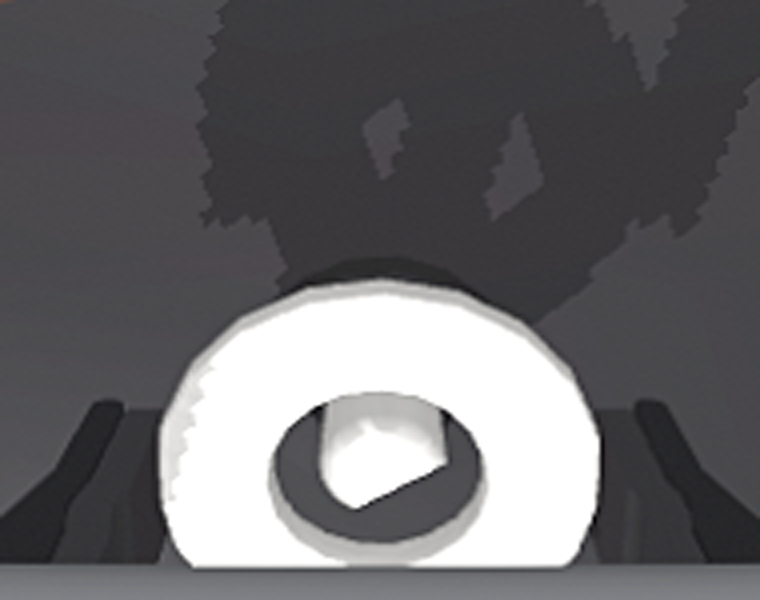

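The shaft stands inside the ring's hole: shaft at about x 383, hole centred at x 378 in the crop. I can lower and release.

Scaled: 0.021 m is 1.05, 0.0225 m is 1.125.

Call:
send_path(deltas={"plan":[[0,0,0.5,0,0,0,0],[0,0,0.9,0,0,0,0],[0,0,1.05,0,0,0,0],[0,0,1.125,0,0,0,0],[0,0,1.125,0,0,0,0]]})

```text
time_s: 5.7
position: [0.6077, 0.028, 0.0849]
tcp_rot: [[-0.951, 0.308, -0.001], [0.308, 0.951, 0.0], [0.002, -0.0, -1.0]]
force: [-1.0, 0.7, -1.0]
opening: 0.642
grasp_force: 30.0
```

Call:
send_path(deltas={"plan":[[0,0,0.05,0,0,0,0],[0,0,0.1,0,0,0,0],[0,0,0.1,0,0,0,0]]})

```text
time_s: 6.0
position: [0.6076, 0.0281, 0.0831]
tcp_rot: [[-0.951, 0.308, -0.001], [0.308, 0.951, 0.001], [0.002, 0.0, -1.0]]
force: [-2.3, 1.8, 1.0]
opening: 0.643
grasp_force: 30.0
```

Call:
send_path(deltas={"plan":[[0,0,0,0,0,0,0.75],[0,0,0,0,0,0,0.85],[0,0,0,0,0,0,1],[0,0,0,0,0,0,1],[0,0,0,0,0,0,1],[0,0,-1,0,0,0,1],[-1,0,-3,0,0,0,1],[-2.5,0,-5,0,0,0,1],[-2.5,0,-5,0,0,0,1],[-2.5,0,-5,0,0,0,1]]})

```text
time_s: 7.0
position: [0.6569, 0.0119, 0.1843]
tcp_rot: [[-0.951, 0.308, 0.003], [0.308, 0.951, -0.0], [-0.003, 0.0, -1.0]]
force: [-0.7, 0.9, -1.0]
opening: 0.996
grasp_force: 0.0
```

Run:
```python
from h import *
w=snap('wrist','w4')
u=proj(w,[.605,.030,.088])[0];print(u);x,y=u.astype(int)
v=cv2.resize(w[0][max(0,y-60):y+60,max(0,x-60):x+60],(480,480),interpolation=cv2.INTER_CUBIC)
cv2.imwrite('pics/w4c.png',v[:,:,::-1])
```

```text
[274.88808404 138.84396621]
```

View pics/w4c.png

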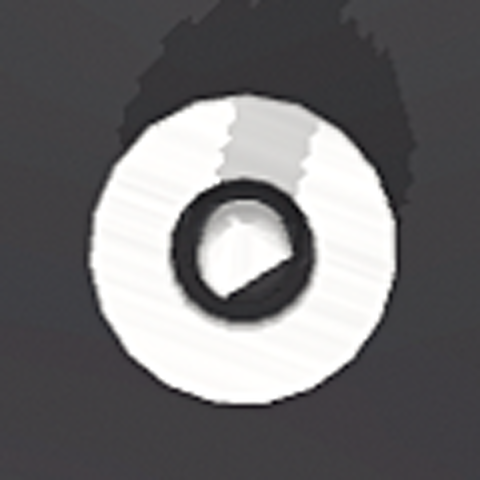

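The ring lies flat, its hole concentric with the dark spigot; the flat's edge runs from (222,298) to (293,256) in the crop.

Run:
```python
from h import *
from scipy.optimize import least_squares
np.set_printoptions(precision=4,suppress=True)
w=load('w4');o=np.array([274-60,138-60])
im=w[0].astype(int);m=(im.min(2)>135).astype(np.uint8);m[:o[1]]=0;m[o[1]+120:]=0;m[:,:o[0]]=0;m[:,o[0]+120:]=0
k=max(cv2.findContours(m,0,cv2.CHAIN_APPROX_NONE)[0],key=cv2.contourArea).reshape(-1,2)
for z in(.088,.08):
    q=onz(w,k,z)[:,:2]
    f=least_squares(lambda c:np.hypot(q[:,0]-c[0],q[:,1]-c[1])-c[2],[.605,.03,.029],loss='soft_l1',f_scale=.0005);print('ring',z,f.x)
uv=np.array([(222,298),(293,256)])/4+o-.4
for z in(.112,.11):
    E=onz(w,uv,z);d=E[1]-E[0];a=np.arctan2(-d[0],d[1]);c=E.mean(0)[:2]-.004*np.array([np.cos(a),np.sin(a)]);print('shaft',c,np.degrees(a),np.linalg.norm(d))
go([.489,-.256,.184],-150)
```

```text
ring 0.088 [0.6065 0.0291 0.0285]
ring 0.08 [0.6074 0.0288 0.0293]
shaft [0.6046 0.0301] 12.654690828691015 0.014130788328052597
shaft [0.6048 0.0301] 12.65469082869065 0.014251217812621111
shift [ 0.0752 -0.3065 -0.0015] dist 0.316 rz -47.9 yaw 162.07 j6 -80.7
```

Scaled: -0.306 m is -15.3, 0.075 m is 3.75.

Call:
send_path(deltas={"plan":[[3.75,-15.3,0,0,0,-48,1],[3.75,-15.3,0,0,0,-48,1],[3.75,-15.3,0,0,0,-48,1],[3.75,-15.3,0,0,0,-48,1],[3.75,-15.3,0,0,0,-48,1],[3.75,-15.3,0,0,0,-48,1],[3.75,-15.3,0,0,0,-48,1],[3.75,-15.3,0,0,0,-48,1],[3.75,-15.3,0,0,0,-48,1],[3.75,-15.3,0,0,0,-48,1],[3.75,-15.3,0,0,0,-48,1]]})

```text
time_s: 8.15
position: [0.4906, -0.2541, 0.1826]
tcp_rot: [[-0.864, -0.503, -0.001], [-0.503, 0.864, 0.001], [0.0, 0.001, -1.0]]
force: [-0.2, -0.7, -0.7]
opening: 1.005
grasp_force: 0.0
```

Run:
```python
from h import *
w=snap('wrist','w5');u=proj(w,[.4535,-.2755,.03])[0];print(u,bot.read_state()['joint_positions']);x,y=u.astype(int)
y0=max(0,y-70);x0=max(0,x-70);print(x0,y0)
v=cv2.resize(w[0][y0:y0+140,x0:x0+140],(560,560),interpolation=cv2.INTER_CUBIC)
v=np.clip(v.astype(float)*1.8,0,255).astype(np.uint8)
cv2.imwrite('pics/w5c.png',v[:,:,::-1])
```

```text
[273.03289868 145.39378488] [-3.89768482e+01  2.76454083e+01  9.48911633e+01  1.08640463e-02
  5.75104908e+01 -1.59184805e+02]
203 75
```

View pics/w5c.png

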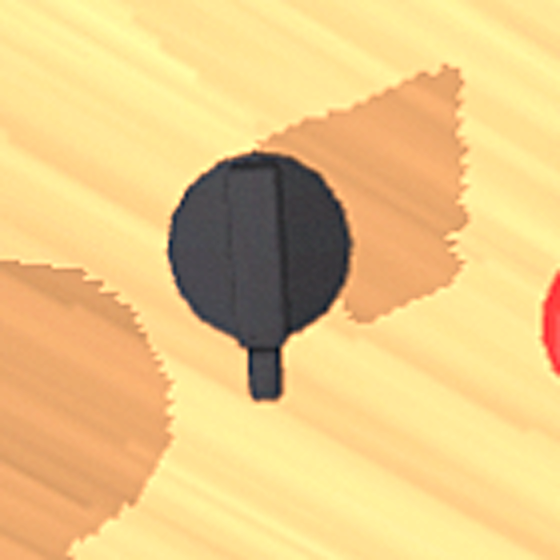

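The crop shows the black knob: skirt centre (260,245), bar back end about (252,169), nose tip about (265,399). The nose is tilted about 4° off the tool axis.

Run:
```python
from h import *
from scipy.optimize import least_squares
np.set_printoptions(precision=4,suppress=True)
w=load('w5');o=np.array([203,75])
im=w[0].astype(int);m=(im.max(2)<75).astype(np.uint8);m[:75]=0;m[215:]=0;m[:,:203]=0;m[:,310:]=0
k=max(cv2.findContours(m,0,cv2.CHAIN_APPROX_NONE)[0],key=cv2.contourArea).reshape(-1,2)
nose=k[:,1].max();print(k.min(0),k.max(0))
q=onz(w,k,.022)[:,:2]; cam=w[3][:2,3];print('cam',cam)
B=onz(w,np.array([(252,169.5),(265.5,399)])/4+o-.4,.044);d=B[1]-B[0];a=np.arctan2(d[1],d[0]);n=np.array([np.cos(a),np.sin(a)])
print('len',np.linalg.norm(d),'ang',np.degrees(a),'c from nose',B[1][:2]-.032*n,'from back',B[0][:2]+.02*n)
c0=B[1][:2]-.032*n
t=(q-c0)@n; lat=(q-c0)@[-n[1],n[0]]
sel=(t<.021)&(((q-c0)@((c0-cam)/np.linalg.norm(c0-cam)))>-.004)
f=least_squares(lambda c:np.hypot(q[sel,0]-c[0],q[sel,1]-c[1])-c[2],[*c0,.022],loss='soft_l1',f_scale=.0005);print('skirt',f.x,sel.sum())
# nose angle: nose contour tip pixels
s=k[k[:,1]>nose-9];T=onz(w,s,.044)[:,:2];print('angle centre->nose',np.degrees(np.arctan2(*(T.mean(0)-f.x[:2])[::-1])))
```

```text
[245 113] [290 174]
cam [ 0.4207 -0.294 ]
len 0.050405073366902704 ang 33.28359076800373 c from nose [ 0.4496 -0.284 ] from back [ 0.4509 -0.2831]
skirt [ 0.45   -0.2837  0.0209] 60
angle centre->nose 32.88707962884425
```

Call:
send_path(deltas={"plan":[[1,-0.1,1.5,0,0,85,1],[2.5,-0.25,3,0,0,85,0.5],[2.5,-0.25,3,0,0,85,0.5],[2.5,-0.25,3,0,0,85,0.5],[2.5,-0.25,3,0,0,85,0.5],[2.5,-0.25,3,0,0,85,0.5],[2.5,-0.25,3,0,0,85,0.5],[2.5,-0.25,3,0,0,85,0.5],[2.5,-0.25,3,0,0,85,0.5],[2.5,-0.25,3,0,0,85,0.5]]})

```text
time_s: 9.2
position: [0.4503, -0.2842, 0.1231]
tcp_rot: [[-0.571, 0.821, 0.0], [0.821, 0.571, -0.0], [-0.0, 0.0, -1.0]]
force: [-0.0, -0.1, 0.7]
opening: 0.502
grasp_force: 0.0
```

Call:
send_path(deltas={"plan":[[0,0,0,0,0,92,0.5],[0,0,0,0,0,92,0.5],[0,0,0,0,0,92,0.5],[0,0,0,0,0,92,0.5],[0,0,0,0,0,92,0.5],[0,0,0,0,0,92,0.5],[0,0,0,0,0,92,0.5],[0,0,0,0,0,92,0.5],[0,0,0,0,0,92,0.5],[0,0,0,0,0,92,0.5],[0,0,0,0,0,92,0.5],[0,0,0,0,0,92,0.5],[0,0,0,0,0,92,0.5]]})

```text
time_s: 10.5
position: [0.45, -0.2845, 0.1231]
tcp_rot: [[0.836, 0.549, 0.0], [0.549, -0.836, 0.0], [0.0, 0.0, -1.0]]
force: [-0.0, -0.1, -0.1]
opening: 0.505
grasp_force: 0.0
```

```bash
python3 -c "
from h import *
go([.4502,-.2837,.025],33.1)
w=snap('wrist','w6');print(proj(w,[[.4502,-.2837,.022],[.477,-.266,.044]]))"
```

```text
shift [ 0.0006 -0.0006  0.0981] dist 0.098 rz 0.2 yaw 33.28 j6 12.4
[[274.67125123 205.36796277]
 [274.60677335 171.57901825]]
```

Run:
```python
from h import *
from scipy.optimize import least_squares
np.set_printoptions(precision=4,suppress=True)
w=load('w6');im=w[0].astype(int);m=(im.max(2)<75).astype(np.uint8);m[:130]=0;m[245:]=0;m[:,:215]=0;m[:,335:]=0
k=max(cv2.findContours(m,0,cv2.CHAIN_APPROX_NONE)[0],key=cv2.contourArea).reshape(-1,2);print(k.min(0),k.max(0))
T=k[k[:,1]<k[:,1].min()+8];print('nose px',T.mean(0),T[:,1].min())
print('tip',onz(w,[[T[:,0].mean(),T[:,1].min()]],.044),'ang')
cv2.imwrite('pics/w6c.png',cv2.resize(w[0][130:270,200:350],(600,560),interpolation=cv2.INTER_CUBIC)[:,:,::-1])
```

```text
[248 168] [301 237]
nose px [274.4545 170.5455] 168
tip [[ 0.4791 -0.2645  0.044 ]] ang
```

View pics/w6c.png

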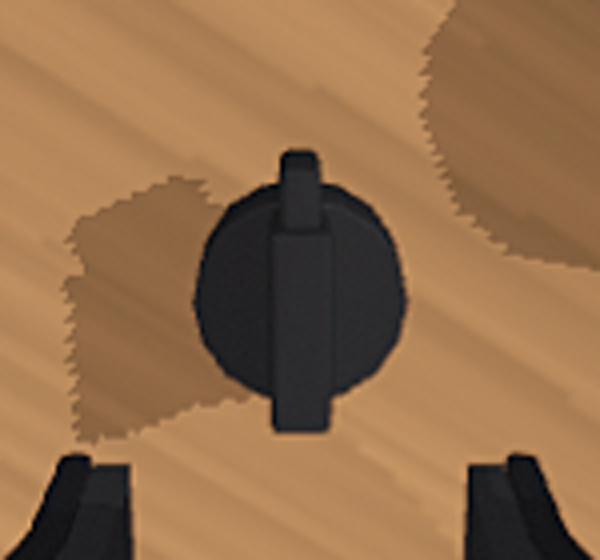

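The knob is exactly aligned with the tool: nose top edge at about row 171.5, as predicted, and the bar is vertical at column 275. I can descend and grip.

Scaled: 0.098 m is 4.9, 0.08 m is 4.

Call:
send_path(deltas={"plan":[[0.015,-0.03,2.25,0,0,0,0.5],[0.015,-0.03,4,0,0,0,0.5],[0.015,-0.03,4.9,0,0,0,0.5],[0.015,-0.03,4.9,0,0,0,0.5],[0.015,-0.03,4.9,0,0,0,0],[0.015,-0.03,4.9,0,0,0,0],[0.015,-0.03,4.9,0,0,0,0],[0.015,-0.03,4.9,0,0,0,0],[0.015,-0.03,4.9,0,0,0,0],[0.015,-0.03,4.9,0,0,0,0],[0.015,-0.03,4.9,0,0,0,0]]})

```text
time_s: 11.65
position: [0.4497, -0.2846, 0.0254]
tcp_rot: [[0.838, 0.546, 0.0], [0.546, -0.838, -0.0], [0.0, 0.001, -1.0]]
force: [-0.3, 0.2, 3.3]
opening: 0.134
grasp_force: 30.0
```

```bash
python3 -c "
from h import *
s=bot.read_state();print(s['position'],s['force'],s['grasp_force'])
go([.45,-.284,.2],14)"
```

```text
[ 0.44967842 -0.28455986  0.02542474] [-0.26569092  0.20027712  3.3121148 ] 30.000670552253723
shift [ 0.0006 -0.0003 -0.1746] dist 0.175 rz 19.1 yaw 33.08 j6 12.6
```

Scaled: 0.25 m is 12.5, -0.197 m is -9.85.

Call:
send_path(deltas={"plan":[[0,0,-2,0,0,0,0],[0,0,-4.5,0,0,0,0],[0,0,-7,0,0,0,0],[12.5,-9.85,-7.75,0,0,19,0],[12.5,-9.85,-7.75,0,0,19,0],[12.5,-9.85,-7.75,0,0,19,0],[12.5,-9.85,-7.75,0,0,19,0],[12.5,-9.85,-7.75,0,0,19,0],[12.5,-9.85,-7.75,0,0,19,0],[12.5,-9.85,-7.75,0,0,19,0],[12.5,-9.85,-7.75,0,0,19,0],[12.5,-9.85,-7.75,0,0,19,0],[12.5,-9.85,-7.75,0,0,19,0],[12.5,-9.85,-7.75,0,0,19,0]]})

```text
time_s: 13.05
position: [0.551, 0.0158, 0.1799]
tcp_rot: [[0.97, 0.241, -0.001], [0.241, -0.97, -0.0], [-0.001, -0.0, -1.0]]
force: [-0.3, -0.0, -2.2]
opening: 0.138
grasp_force: 30.0
```

Run:
```python
from h import *
w=snap('wrist','w7');u=proj(w,[.605,.03,.112])[0];print(u);x,y=u.astype(int);y0=max(0,y-55);print(x-70,y0)
a=cv2.resize(w[0][y0:y0+110,x-70:x+70],(560,440),interpolation=cv2.INTER_CUBIC)
b=cv2.resize(w[0][:,180:380],(210,440))
cv2.imwrite('pics/w7c.png',np.hstack([a,b])[:,:,::-1])
```

```text
[274.47494478 140.44708824]
204 85
```

View pics/w7c.png

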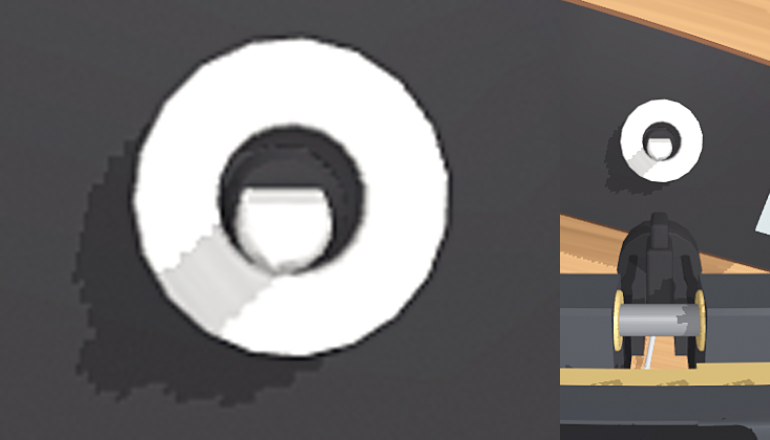

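The ring lies flat and the D-shaft stands in it: shaft centre at about (284,226) in the crop, or full-picture (274.7,141.2), with the flat's edge horizontal. So the flat faces tool +x exactly. The knob is held with its nose forward. I check the nose position numerically.

Run:
```python
from h import *
np.set_printoptions(precision=4,suppress=True)
w=load('w7');s=bot.read_state();R=np.array(s['tcp_rot']);t=np.array(s['position'])
f=lambda p:proj(w,t+R@np.array(p))[0]
for x in(.032,.033,.034):print(x,f([x,0,-.0186]),f([x,0,-.0036]))
g=w[0].min(2);print(g[190:225,274]);print(g[203:213:3,262:290])
P=onz(w,[(274.7,141.2)],.112)[0];print('shaft',P);
e=onz(w,np.array([(240,203.5),(327,203.5)])/4+[203.6,84.6],.112);print(e,np.degrees(np.arctan2(*(e[1]-e[0])[[1,0]])))
c=P.copy();c[2]=.1325;c-=R@[.0009,0,0];go(c)
```

```text
0.032 [276.3225 214.9084] [276.1467 205.1749]
0.033 [276.3278 212.7776] [276.1511 203.2111]
0.034 [276.3331 210.6384] [276.1556 201.2404]
[67 67 67 68 68 67 67 67 67 67 67 67 61 51 52 53 52 53 53 53 54 53 53 53
 61 67 69 70 67 66 68 66 67 67 67]
[[67 67 68 68 69 63 49 49 50 51 52 51 51 50 52 53 54 55 59 65 68 68 68 67
  67 67 67 67]
 [68 66 68 69 62 35 42 47 52 53 52 53 52 53 54 55 54 56 57 55 57 70 68 67
  66 68 68 67]
 [68 69 68 64 53 37 46 50 52 53 54 52 53 53 55 56 56 56 57 55 57 64 67 68
  68 68 68 69]
 [48 49 50 50 41 39 47 50 53 53 54 53 53 54 55 54 55 55 57 56 56 52 54 56
  56 57 57 56]]
shaft [0.6046 0.0297 0.112 ]
[[0.6064 0.0378 0.112 ]
 [0.61   0.0237 0.112 ]] -76.01121700253528
shift [ 0.0543 -0.0007  0.0474] dist 0.072 rz 0 yaw 13.96 j6 66.1
```

Careful with the scale: shifts go in units of 20 mm. That gives: 0.0546 m is 2.73, 0.046 m is 2.3.

Call:
send_path(deltas={"plan":[[1.5,0,0,0,0,0,0],[2.73,-0.01,0.5,0,0,0,0],[2.73,-0.01,1.75,0,0,0,0],[2.73,-0.01,1.75,0,0,0,0],[2.73,-0.01,1.75,0,0,0,0],[2.73,-0.01,2,0,0,0,0],[2.73,-0.01,2.2,0,0,0,0],[2.73,-0.01,2.3,0,0,0,0],[2.73,-0.01,2.3,0,0,0,0]]})

```text
time_s: 14.0
position: [0.6043, 0.0304, 0.1341]
tcp_rot: [[0.97, 0.243, -0.0], [0.243, -0.97, -0.0], [-0.0, 0.0, -1.0]]
force: [0.1, 0.1, -0.8]
opening: 0.136
grasp_force: 30.0
```

```bash
python3 -c "
from h import *
s=bot.read_state();print(s['force'],s['moment'])
go([.6046-.0005,.0297,.12])"
```

```text
[ 0.0533991   0.08294431 -0.78727777] [-0.22866965  0.13968368  0.02308531]
shift [-0.0003  0.0006  0.0141] dist 0.014 rz 0 yaw 14.08 j6 68.2
```

Call:
send_path(deltas={"plan":[[0,0,0.15,0,0,0,0],[0,0,0.3,0,0,0,0],[0,0,0.45,0,0,0,0],[0,0,0.45,0,0,0,0]]})

```text
time_s: 14.4
position: [0.6043, 0.0304, 0.1245]
tcp_rot: [[0.97, 0.243, -0.001], [0.243, -0.97, -0.0], [-0.001, 0.0, -1.0]]
force: [0.2, -1.9, -1.1]
opening: 0.132
grasp_force: 30.0
```

Scaled: 0.0005 m is 0.025, 0.006 m is 0.3.

Call:
send_path(deltas={"plan":[[0,0.025,0.15,0,0,0,0],[0,0.025,0.25,0,0,0,0],[0,0.025,0.3,0,0,0,0],[0,0.025,0.3,0,0,0,0]]})

```text
time_s: 14.8
position: [0.6044, 0.0302, 0.1191]
tcp_rot: [[0.97, 0.243, -0.0], [0.243, -0.97, 0.0], [-0.0, -0.0, -1.0]]
force: [0.1, -0.2, 1.2]
opening: 0.135
grasp_force: 30.0
```

Contact is at about the expected height of 0.1194. I push on to the stop.

Scaled: 0.0035 m is 0.175, 0.003 m is 0.15.

Call:
send_path(deltas={"plan":[[0,0,0.05,0,0,0,0],[0,0,0.1,0,0,0,0],[0,0,0.15,0,0,0,0],[0,0,0.175,0,0,0,0],[0,0,0.175,0,0,0,0],[0,0,0.175,0,0,0,0]]})

```text
time_s: 15.4
position: [0.6045, 0.0302, 0.1164]
tcp_rot: [[0.97, 0.243, 0.0], [0.243, -0.97, 0.0], [0.0, -0.0, -1.0]]
force: [-1.6, -0.0, 7.2]
opening: 0.131
grasp_force: 30.0
```

Scaled: 0.003 m is 0.15, 0.002 m is 0.1.

Call:
send_path(deltas={"plan":[[0,0,0.05,0,0,0,0],[0,0,0.1,0,0,0,0],[0,0,0.15,0,0,0,0],[0,0,0.15,0,0,0,0],[0,0,0.15,0,0,0,0],[0,0,0.15,0,0,0,0]]})

```text
time_s: 16.0
position: [0.6046, 0.0302, 0.1151]
tcp_rot: [[0.97, 0.243, 0.001], [0.243, -0.97, -0.0], [0.001, 0.0, -1.0]]
force: [-4.5, 0.5, 15.1]
opening: 0.135
grasp_force: 30.0
```

Run:
```python
from h import *
np.set_printoptions(precision=4,suppress=True)
t=snap('top','t9');w=snap('wrist','w9');s=bot.read_state();print(s['force'],s['position'],s['grasp_force'])
g=w[0].min(2);print(g[190:225,274]);print(g[206,262:290])
from scipy.optimize import least_squares
m=(w[0].min(2)>130).astype(np.uint8);m[:120]=0;m[270:]=0;m[:,:200]=0;m[:,350:]=0
k=max(cv2.findContours(m,0,cv2.CHAIN_APPROX_NONE)[0],key=cv2.contourArea).reshape(-1,2);print(k.min(0),k.max(0))
q=onz(w,k,.088)[:,:2];r=np.hypot(*(q-[.605,.03]).T);q=q[r>.026]
f=least_squares(lambda c:np.hypot(q[:,0]-c[0],q[:,1]-c[1])-c[2],[.605,.03,.029],loss='soft_l1',f_scale=.0003);print('ring',f.x,len(q))
```

```text
[-4.322   1.1897 15.2543] [0.6046 0.0302 0.1151] 30.00237375497818
[100 191 235 243 255 255 255 255 255 255 255 255 236  27  51  55  58  55
  56  56  57  55  54  58  64  71  74  72  71  70  70  73  72  71  70]
[255 255 255 255 255   0  33  48  53  56  57  57  58  56  58  58  57  57
  50  23 216 255 255 255 255 255 255 255]
[231 190] [326 261]
ring [0.608  0.0293 0.0285] 183
```

Run:
```python
from h import *
from scipy.optimize import least_squares
np.set_printoptions(precision=4,suppress=True)
w=load('w7');m=(w[0].min(2)>120).astype(np.uint8);m[:85]=0;m[195:]=0;m[:,:204]=0;m[:,344:]=0
k=max(cv2.findContours(m,0,cv2.CHAIN_APPROX_NONE)[0],key=cv2.contourArea).reshape(-1,2)
for z in(.084,.088,.092):
    q=onz(w,k,z)[:,:2]
    f=least_squares(lambda c:np.hypot(q[:,0]-c[0],q[:,1]-c[1])-c[2],[.605,.03,.029],loss='soft_l1',f_scale=.0003);r=np.hypot(*(q-f.x[:2]).T)-f.x[2];print('ring',z,f.x,r.std())
```

```text
ring 0.084 [0.6064 0.0289 0.029 ] 0.00023580122697688867
ring 0.088 [0.6068 0.0291 0.0285] 0.00023214800720617576
ring 0.092 [0.6071 0.0292 0.0281] 0.00022849490993776922
```

```bash
python3 -c "
from rig import bot
print(bot.hand_in())"
```

```text
the job is handed in; nothing more can be done
None
```

I handed the job in at about 16 s of robot time. The ring lies flat on the seat, about 2 mm off centre by the images. The knob is keyed onto the shaft and still gripped, with about 15 N pressing the shaft to its stop; no verdict came back.

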